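Pump up the gear unit's hand lubricator until its indicator pin is out

ROBOT

A 6-joint arm with a two-finger parallel gripper is mounted at the origin on the work surface. World frame = base frame: x ahead of the robot, y to its left, z up, the work surface at z = 0. Lengths are in m, angles in degrees, forces in N, time in s.
With the tool pointing down it reaches from about 0.25 to 0.725 m from the base axis. Payload 9.7 kg.
Tool frame: the origin (TCP) lies between the finger pads; the fingertips stand 19 mm ahead of it and the grasp point (between the pads) is the TCP; x points along the fingers, y is the direction in which the jaws open and shut, and the axes are right-handed (so a half turn about x gives the same grasp; the last joint's range is limited). The gripper opens to 85 mm and grips with 20 to 120 N. Pads are 22 mm wide; open, the fingers measure 114 mm over their backs; the gripper's body (76 mm by 85 mm) begins 54 mm behind the grasp point. The pads swing forward as they close: fully open they stand 13 mm farther back than shut.
Start: joints at [-70.245, 4.979, 10.078, 95.1, 0, 90], TCP at [0.186, -0.518, 0.25] pointing down, gripper open.
Joint ranges: [-179.16, 179.16], [-48.56, 103.87], [-65.8, 70.77], [-126.05, 130.52], [-82.76, 87.17], [-180, 180]. Speed limits (degrees/s): [127.2, 127.2, 147.25, 180, 180, 180].

INTERFACE

Orientations are given as [roll, pitch, yaw] about the fixed x, y, z axes, in that order (R = Rz(yaw) Ry(pitch) Rx(roll)).
In Python, from workcell import bot gives the robot as it stands. The module is installed in compiled form; this text tells all that it offers.
- The arm moves only by the shell command python3 -m handwheel 'ROWS' [FORCE]. ROWS is JSON, a list of rows, each a list of 7 numbers: the turn, a rotation vector about the tool's x, y, z in degrees, then the shift along the tool's x, y, z in m, then the closure, from -1 (fully open) to 1 (shut), so that 0 is half open. In form: [[ax, ay, az, dx, dy, dz, fingers], ...]. A call has 1 to 20 rows; each row is the pose to reach, as a shift and turn from the pose commanded when the call began, along the tool's axes at that moment; what a row does not reach only later rows make up. A row lasts 1/8 s, in which the tool goes at most 62.5 mm and 10.7 degrees, less where a joint would pass 70% of its speed; a pose out of reach is approached as far as the arm can. A call with a gripper value outside its range is refused whole. The fingers move at their own pace and stop on an object; FORCE is the grip in N (left out, the last holds). Time passes only in rows, so rows that repeat a pose let the fingers close. It gives the time, the measured TCP pose, the force and the opening at its end, in the units of the state.
- bot.get_obs(): the state, without advancing time (a new reading comes with each control period).
- bot.camera(name): name is "scene" or "top" or "wrist"; returns a dict with "frame" (400x640x3 uint8, red, green, blue), "fx", "fy", "cx", "cy" (pixels), "k1" (the pictures are not rectified: a ray, as slopes to the right and down, at radius r is drawn at 1 + k1 r^2 times it, then the intrinsics apply), "R" (3x3) and "t" (3): a world point X has camera coordinates R X + t; the wrist camera has in their place "tool_from_camera" (4x4, takes a point from camera to tool coordinates, whose origin is the TCP and whose axes are the tool frame's). Camera axes: x right, y down, z forward; pixel columns grow to the right and rows downward; lengths in m; the calibration is good to about 2 mm. A picture is of the moment at which its call begins: read the wrist's pose just before it. There is no depth.
- bot.job_done(): hands the job in, once; it reports no verdict.
Trained networks look in a picture, given as the dict that the camera call returned (one of the last four; its "shot" number tells which), for a name from the list of things; names that differ only in an ending like _2 or _b are one class to them, and where a whole thing is asked for, a point or a joint stands for the part that bears it (a point fixed in the world has none). Each returns a list of dicts, best first, with "conf" (0 to 1); they miss things now and then, are a little off and sometimes report something else, mostly with a low value. They report only what shows in the picture. A call takes as long as a camera call.
- bot.look_for(name, picture): "bbox" ([left, top, width, height] as shares, 0 to 1, of the picture: columns of its width, rows of its height, round what is visible of it).
- bot.tip_of(name, picture): "centre" ([column, row] as shares, 0 to 1, of the picture: columns of its width, rows of its height: a listed point, or the origin of a listed thing).
The state is a dict: "time": time; "q": joint angles; "qd": joint speeds; "joint_efforts": joint torques, N m; "ee_pos": TCP position; "tcp_rot": TCP orientation; "wrist_force": force on the tool from outside, world axes, zero at the start; "torque": the same for the moment, N m; "opening": finger opening in m.
Only numpy, scipy, OpenCV 4.12 (cv2) and the standard library are available. Lean on these libraries where they do the work, as an engineer would, in place of code of your own. Each camera call takes 0.05 s, during which the arm holds its last target.

TASK

Prime the hand lubricator on top of the gear unit: press its plunger (the mushroom-shaped palm knob on a bare rod, next to the lower clear oil reservoir) down with full strokes, letting it spring back up each time, until the steel indicator pin at the end of the metering manifold has popped fully out, then leave the plunger up. Only push on top of the knob, do not take hold of it, and keep off the pin and the loose parts lying around.

Things in the scene. Friction and masses are not known exactly. Their poses are not given: they have to be found in the camera images.
- gear_unit: Green cast gear reducer bolted to the bench, does not move. Origin on the bench under the middle of its housing; x along its 160 mm length, y along its 176 mm width, z up. Feet 200 x 220 mm, housing top 100 mm up, bare 24 mm shaft out to y +150 mm. Its lubricator (pump block with plunger, reservoir, manifold with indicator, copper pipes) is mounted on top.
- plunger: The pump's plunger: black mushroom-shaped palm knob 48 mm across and 22 mm tall on a 12 mm steel rod, over an aluminium pump block 46 x 50 mm whose steel gland ends 166 mm above the bench. Origin at the middle of the knob's nearly flat top, z up. It only slides straight up and down.
- plunger_top (a point): Middle of the knob's top face, 212 mm above the bench when the plunger is up and 187 mm when it is fully down; moves with the plunger.
- plunger_travel (a joint): How far the plunger is pressed, in m: 0 = fully up, 0.025 = at its rigid bottom stop. A spring returns it by itself within half a second (4 N at the top, 11 N at the bottom); with oil drag and delivery a downstroke at 60 mm/s takes up to about 18 N. A full stroke is all 25 mm down and all the way up again; shorter strokes deliver less, very short ones nothing.
- indicator_pin: Plain steel indicator pin, 10 mm thick, lying level and pointing along the gear unit's -y out of the brass sleeve at the manifold's end, 116 mm above the bench. Origin at the middle of its tip. It creeps out by about 1 mm per full stroke as the pressure builds and pops out the rest of the way at the last stroke; it stays out. Not to be touched.
- pin_tip (a point): Middle of the pin's tip: 3 mm outside the sleeve's mouth when the pin is in, 23 mm when fully out.
- indicator_mouth (a point): Middle of the brass sleeve's open end, from which the pin comes out; fixed to the gear unit.
- pin_travel (a joint): How far the pin has come out, in m: 0 = in, 0.020 = fully out, when a dark ring round the pin shows just outside the sleeve. It starts between 0 and 0.003, creeps to about 0.006, then pops to 0.020; this takes about four to seven full strokes. After that a relief valve opens: further strokes are harmless and move it no more.
- bearing: Loose ball bearing, 62 mm across, 16 mm high, lying flat near the gear unit; origin under its middle. Bystander.
- oil_bottle: Loose white plastic oil bottle, 58 mm across, 104 mm tall, standing near the gear unit; origin under its middle. Bystander.
- coupling_hub: Loose dark steel coupling hub, flange 68 mm across, 42 mm high, near the gear unit; origin under its middle. Bystander.
- spanner: Loose steel spanner, 170 mm long, lying on the bench on the shaft side of the gear unit. Bystander.
- reservoir_top (a point): Top of the clear round oil reservoir beside the pump block, 62 mm across, 178 mm above the bench: lower than the knob even when that is pressed. Its axis is 66 mm from the plunger's, on the gear unit's -y side. Fixed.
- manifold_top (a point): Middle of the top of the aluminium metering manifold, 26 x 112 mm (long way along the gear unit's y), 130 mm above the bench. Its -y end carries the brass pressure indicator. Fixed.

How it is judged:
By the outcome, as a careful person would: the job done as asked, in the order asked, and still so for the second after the job is handed in, with the robot touching nothing.
It also fails if it takes over 48 s, if anything falls off the work surface, if the arm or the gripper's body presses on something with over 40 N, if the wrist force passes 120 N, or if a joint passes its speed limit or range.

## Working session

There is one attempt and no reset: what is moved stays moved. The work goes in short steps, Python scripts to look and compute and a shell command to move; the robot and the scene stay as the last step left them, time stands still between calls to the robot, and variables do not carry over. Pictures are saved under pics/ and viewed, and the job is handed in when it is done.

```bash
mkdir -p pics; cat > h.py <<'E'
import numpy as np, cv2
from workcell import bot
def und(c,u,v):
    x=(u-c['cx'])/c['fx'];y=(v-c['cy'])/c['fy'];a,b=x,y
    for _ in range(30):
        s=1+c['k1']*(a*a+b*b);a,b=x/s,y/s
    return np.array([a,b,1.])
def onz(c,u,v,z):
    R=np.array(c['R']);t=np.array(c['t']);o=-R.T@t;d=R.T@und(c,u,v)
    return o+d*(z-o[2])/d[2], o, d/np.linalg.norm(d)
def save(c,n): cv2.imwrite('pics/'+n,c['frame'][:,:,::-1])
E
python3 - <<'E'
from h import *
o=bot.get_obs();print(o)
Z=dict(plunger_top=.212,pin_tip=.116,indicator_mouth=.116,reservoir_top=.178,manifold_top=.130,gear_unit=0,bearing=0,oil_bottle=0,coupling_hub=0,spanner=0)
for n in('scene','top'):
    c=bot.camera(n);save(c,n+'0.png')
    for k,z in Z.items():
        r=bot.tip_of(k,c)
        if r:
            u,v=r[0]['centre'];u*=640;v*=400
            print(n,k,round(r[0]['conf'],2),round(u),round(v),onz(c,u,v,z)[0].round(4))
        else: print(n,k,None)
print(bot.get_obs()['time'])
E
```

```text
{'time': 0.0, 'q': array([-7.02437915e+01,  5.01129020e+00,  1.00331705e+01,  9.51011044e+01,
        1.01293682e-04,  8.99983800e+01]), 'qd': array([ 0.03225108, -0.01258832, -0.06135463,  0.05618237, -0.02982345,
       -0.06278062]), 'joint_efforts': array([-2.02136757e-04, -5.20393610e+01,  4.64799356e+01,  1.66670285e-02,
        1.72499158e-04, -1.44438616e-05]), 'ee_pos': array([ 0.18583559, -0.5174173 ,  0.24956975]), 'tcp_rot': array([-90.07487671,  89.92077587, 109.68295172]), 'wrist_force': array([0.5876536 , 0.12260951, 0.48869022]), 'torque': array([-0.04174874, -0.00101644,  0.05656885]), 'opening': 0.08545691789040517}
scene plunger_top 0.69 252 181 [ 0.5598 -0.0566  0.212 ]
scene pin_tip 0.31 320 210 [0.5902 0.0886 0.116 ]
scene indicator_mouth 0.58 232 258 [ 0.6881 -0.1226  0.116 ]
scene reservoir_top 0.56 226 202 [ 0.5787 -0.1202  0.178 ]
scene manifold_top 0.61 259 233 [ 0.6431 -0.0584  0.13  ]
scene gear_unit 0.7 253 255 [ 0.6093 -0.0853  0.    ]
scene bearing 0.56 203 317 [ 0.7562 -0.2127  0.    ]
scene oil_bottle 0.67 171 277 [ 0.6374 -0.2897  0.    ]
scene coupling_hub 0.57 223 216 [ 0.4708 -0.1557  0.    ]
scene spanner 0.94 322 210 [0.4985 0.1113 0.    ]
top plunger_top 0.59 375 206 [ 0.5597 -0.0675  0.212 ]
top pin_tip None
top indicator_mouth 0.96 388 166 [ 0.682  -0.1198  0.116 ]
top reservoir_top 0.86 395 196 [ 0.5922 -0.1237  0.178 ]
top manifold_top 0.92 361 177 [ 0.6492 -0.0465  0.13  ]
top gear_unit 0.73 368 199 [ 0.6126 -0.0834  0.    ]
top bearing 0.75 409 153 [ 0.7541 -0.208   0.    ]
top oil_bottle 0.93 436 190 [ 0.6435 -0.2849  0.    ]
top coupling_hub 0.82 394 251 [ 0.4649 -0.1571  0.    ]
top spanner 0.62 301 243 [0.4827 0.109  0.    ]
1.1
```

View images.

View pics/scene0.png

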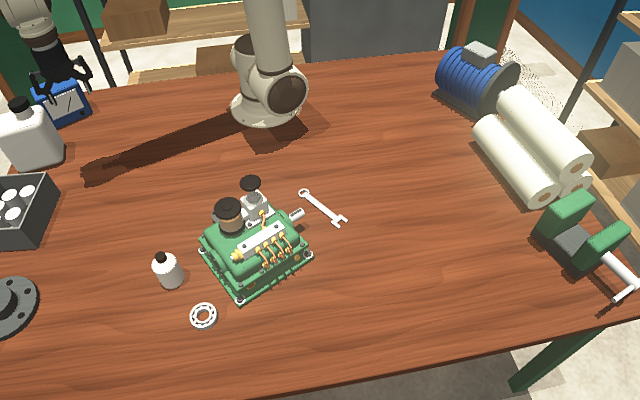

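View pics/top0.png

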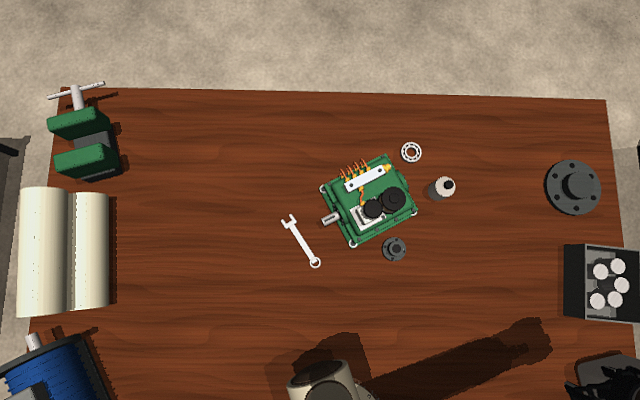

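```bash
python3 - <<'E'
import cv2
a=cv2.imread('pics/scene0.png')[150:330,150:350];cv2.imwrite('pics/s0z.png',cv2.resize(a,None,fx=3.3,fy=3.3,interpolation=2)[:600])
a=cv2.imread('pics/top0.png')[130:270,290:450];cv2.imwrite('pics/t0z.png',cv2.resize(a,None,fx=4,fy=4,interpolation=2))
E
```

```text
(no output)
```

View pics/s0z.png

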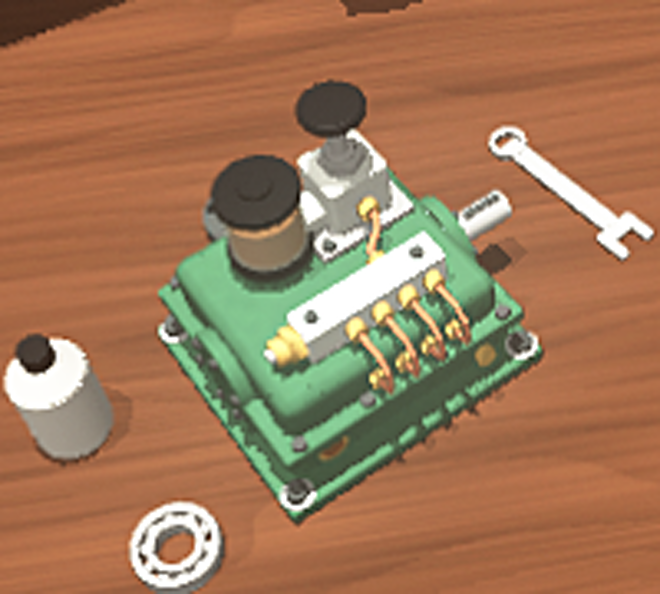

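View pics/t0z.png

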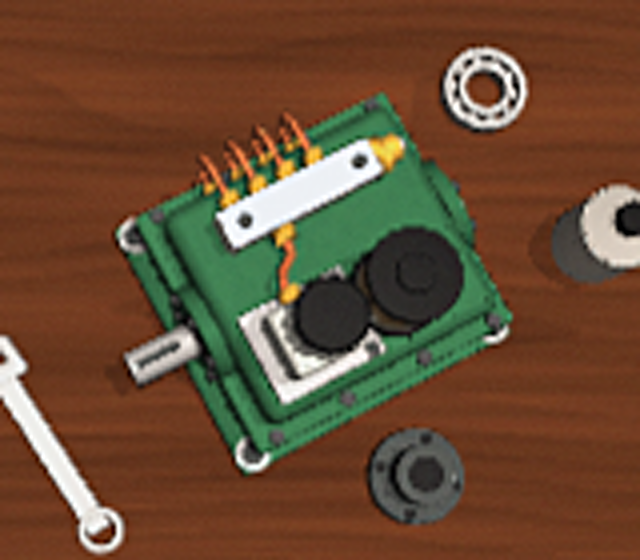

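```bash
cat >> h.py <<'E'
from scipy.spatial.transform import Rotation as Ro
def toolR(o): return Ro.from_euler('xyz',o['tcp_rot'],degrees=True).as_matrix()
def tri(rays):
    A=sum(np.eye(3)-np.outer(d,d) for o,d in rays);b=sum((np.eye(3)-np.outer(d,d))@o for o,d in rays)
    return np.linalg.solve(A,b)
E
python3 - <<'E'
from h import *
o=bot.get_obs();R=toolR(o);print(R.round(3))
s=bot.camera('scene');t=bot.camera('top')
rays=[onz(s,250.8,181,.212)[1:],onz(t,373,208.5,.212)[1:]]
P=tri(rays);print(P, onz(s,250.8,181,.212)[0],onz(t,373,208.5,.212)[0])
for g in ([.558,-.062,.30],): print((R.T@(np.array(g)-o['ee_pos'])).round(4))
E
```

```text
[[ 0.     0.338 -0.941]
 [-0.    -0.941 -0.338]
 [-1.     0.    -0.   ]]
[ 0.55510178 -0.06125234  0.20834436] [ 0.55913097 -0.05895203  0.212     ] [ 0.55441726 -0.06274069  0.212     ]
[-0.0497 -0.3031 -0.5042]
```

```bash
python3 -m handwheel '[[0,0,0,-0.06,0,0,1],[0,0,0,-0.07,-0.03,-0.05,1],[0,0,0,-0.07,-0.06,-0.1,1],[0,0,0,-0.07,-0.09,-0.15,1],[0,0,0,-0.07,-0.12,-0.2,1],[0,0,0,-0.07,-0.15,-0.25,1],[0,0,0,-0.07,-0.18,-0.3,1],[0,0,0,-0.07,-0.21,-0.35,1],[0,0,0,-0.07,-0.24,-0.4,1],[0,0,0,-0.07,-0.27,-0.45,1],[0,0,0,-0.07,-0.303,-0.504,1],[0,0,0,-0.07,-0.303,-0.504,1],[0,0,0,-0.07,-0.303,-0.504,1],[0,0,0,-0.07,-0.303,-0.504,1]]' 30
python3 - <<'E'
from h import *
o=bot.get_obs();R=toolR(o);print(o['ee_pos'],o['opening'],o['wrist_force'],o['q'].round(1))
c=bot.camera('wrist');save(c,'w1.png');M=np.array(c['tool_from_camera'])
for n in('plunger_top','pin_tip','indicator_mouth','reservoir_top','manifold_top'):
    z=dict(plunger_top=.212,pin_tip=.116,indicator_mouth=.116,reservoir_top=.178,manifold_top=.13)[n]
    for r in bot.tip_of(n,c)[:1]:
        u,v=r['centre'][0]*640,r['centre'][1]*400
        d=R@M[:3,:3]@und(c,u,v);p=R@M[:3,3]+o['ee_pos'];print(n,r['conf'],round(u),round(v),p+d*(z-p[2])/d[2])
c=bot.camera('top');save(c,'t1.png')
c=bot.camera('scene');save(c,'s1.png')
E
```

```text
time: 2.95
ee_pos: [0.5573, -0.0631, 0.3207]
tcp_rot: [137.2, 90.0, -23.1]
wrist_force: [-0.2, 0.3, 0.4]
opening: -0.0001
[ 0.55727791 -0.06308009  0.32069778] -6.729905655618818e-05 [-0.24719814  0.32488524  0.41619124] [ -6.5   8.8  22.3 103.4  -0.  153.9]
plunger_top 0.9 318 202 [ 0.55915594 -0.06122856  0.212     ]
pin_tip 0.63 392 183 [ 0.58034065 -0.14575679  0.116     ]
indicator_mouth 0.96 413 85 [ 0.68706214 -0.12249905  0.116     ]
reservoir_top 0.88 388 180 [ 0.59184813 -0.1199234   0.178     ]
manifold_top 0.98 346 98 [ 0.64964755 -0.05843946  0.13      ]
```

View pics/w1.png

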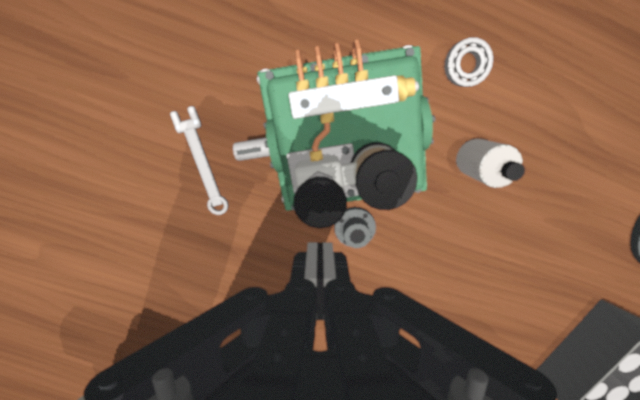

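```bash
python3 -m handwheel '[[0,0,0,0.04,-0.0014,-0.002,1],[0,0,0,0.07,-0.0014,-0.002,1],[0,0,0,0.082,-0.0014,-0.002,1],[0,0,0,0.088,-0.0014,-0.002,1],[0,0,0,0.094,-0.0014,-0.002,1],[0,0,0,0.1,-0.0014,-0.002,1],[0,0,0,0.106,-0.0014,-0.002,1],[0,0,0,0.112,-0.0014,-0.002,1],[0,0,0,0.114,-0.0014,-0.002,1],[0,0,0,0.114,-0.0014,-0.002,1]]'
python3 - <<'E'
from h import *
c=bot.camera('scene');save(c,'s2.png')
a=c['frame'][130:310,150:350,::-1];cv2.imwrite('pics/s2z.png',cv2.resize(a,None,fx=3.3,fy=3.3,interpolation=2))
o=bot.get_obs();print(o['time'],o['ee_pos'],o['wrist_force'],o['torque'])
E
```

```text
time: 4.6
ee_pos: [0.5594, -0.0602, 0.2091]
tcp_rot: [152.6, 89.8, -7.7]
wrist_force: [-6.0, -0.1, 12.5]
opening: -0.0004
4.65 [ 0.55943681 -0.06016765  0.20903821] [-4.88954836 -0.11779249 12.33515399] [ 0.13804062  1.19260061 -0.04241657]
```

View pics/s2z.png

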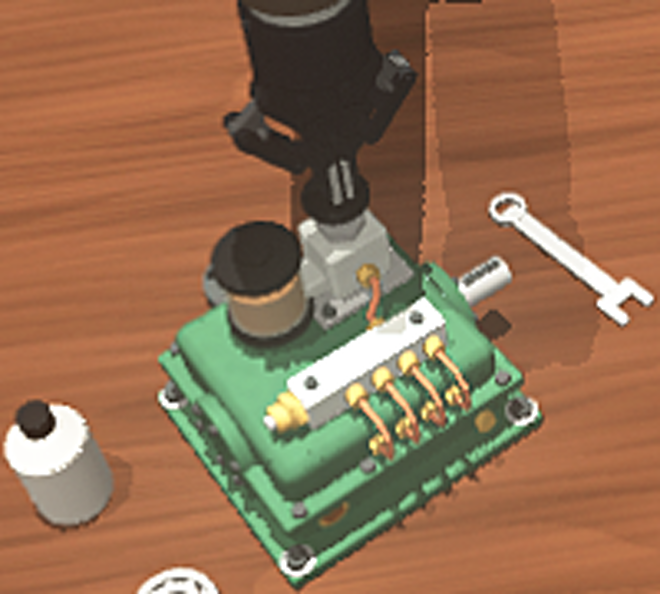

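```bash
python3 -m handwheel '[[0,0,0,0.003,0,0,1],[0,0,0,0.004,0,0,1]]';python3 -m handwheel '[[0,0,0,0.002,0,0,1],[0,0,0,0.002,0,0,1]]'
```

```text
time: 4.9
ee_pos: [0.5595, -0.0602, 0.2059]
tcp_rot: [153.3, 89.8, -6.9]
wrist_force: [-9.1, 1.0, 24.4]
opening: -0.0001
time: 5.15
ee_pos: [0.5595, -0.0602, 0.2059]
tcp_rot: [153.2, 89.6, -7.0]
wrist_force: [-11.8, 1.9, 30.6]
opening: 0.0001
```

```bash
python3 -m handwheel '[[0,0,0,-0.02,0,0,1],[0,0,0,-0.04,0,0,1],[0,0,0,-0.04,0,0,1],[0,0,0,-0.04,0,0,1],[0,0,0,-0.04,0,0,1],[0,0,0,-0.04,0,0,1]]'
python3 - <<'E'
from h import *
c=bot.camera('scene');save(c,'s3.png')
a=c['frame'][130:310,150:350,::-1];cv2.imwrite('pics/s3z.png',cv2.resize(a,None,fx=3.3,fy=3.3,interpolation=2))
o=bot.get_obs();print(o['time'],o['ee_pos'],o['wrist_force'],o['torque'])
E
```

```text
time: 5.9
ee_pos: [0.5591, -0.0601, 0.2396]
tcp_rot: [-25.1, 89.9, 174.7]
wrist_force: [-0.9, -0.4, -0.4]
opening: -0.0001
5.95 [ 0.55907488 -0.06010937  0.2397499 ] [-0.68241123  1.17310076 -0.04088588] [ 0.03931276 -0.03279285 -0.00604595]
```

View pics/s3z.png

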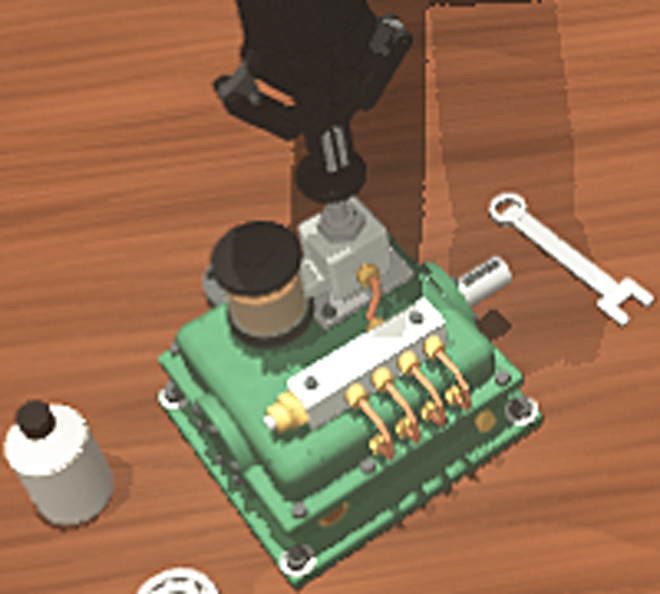

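The knob is up again and clear of the fingertips, which are at 0.221 m. The pin still sits in its sleeve at about (268,422) in the zoom. Next I'll do more strokes of the same depth.

```bash
for i in 1; do python3 -m handwheel '[[0,0,0,0.008,0,0,1],[0,0,0,0.015,0,0,1],[0,0,0,0.022,0,0,1],[0,0,0,0.029,0,0,1],[0,0,0,0.036,0,0,1],[0,0,0,0.039,0,0,1],[0,0,0,0.04,0,0,1],[0,0,0,0.04,0,0,1]]'; python3 -m handwheel '[[0,0,0,-0.02,0,0,1],[0,0,0,-0.04,0,0,1],[0,0,0,-0.04,0,0,1],[0,0,0,-0.04,0,0,1],[0,0,0,-0.04,0,0,1],[0,0,0,-0.04,0,0,1]]'; done
python3 -m handwheel '[[0,0,0,0.008,0,0,1],[0,0,0,0.015,0,0,1],[0,0,0,0.022,0,0,1],[0,0,0,0.029,0,0,1],[0,0,0,0.036,0,0,1],[0,0,0,0.039,0,0,1],[0,0,0,0.04,0,0,1],[0,0,0,0.04,0,0,1]]'; python3 -m handwheel '[[0,0,0,-0.02,0,0,1],[0,0,0,-0.04,0,0,1],[0,0,0,-0.04,0,0,1],[0,0,0,-0.04,0,0,1],[0,0,0,-0.04,0,0,1],[0,0,0,-0.04,0,0,1]]'
python3 - <<'E'
from h import *
c=bot.camera('scene');save(c,'s4.png')
a=c['frame'][130:310,150:350,::-1];cv2.imwrite('pics/s4z.png',cv2.resize(a,None,fx=3.3,fy=3.3,interpolation=2))
E
```

```text
time: 6.95
ee_pos: [0.5594, -0.0602, 0.2057]
tcp_rot: [153.7, 89.6, -6.5]
wrist_force: [-11.5, 0.9, 36.7]
opening: -0.0002
time: 7.7
ee_pos: [0.559, -0.0601, 0.2396]
tcp_rot: [-26.8, 89.9, 173.0]
wrist_force: [-0.4, -0.5, -1.1]
opening: 0.0001
time: 8.7
ee_pos: [0.5594, -0.0602, 0.2058]
tcp_rot: [153.8, 89.6, -6.5]
wrist_force: [-10.8, 1.5, 37.9]
opening: 0.0002
time: 9.45
ee_pos: [0.559, -0.0601, 0.2395]
tcp_rot: [-25.0, 89.9, 174.8]
wrist_force: [0.2, 0.5, 0.5]
opening: 0.0001
```

View pics/s4z.png

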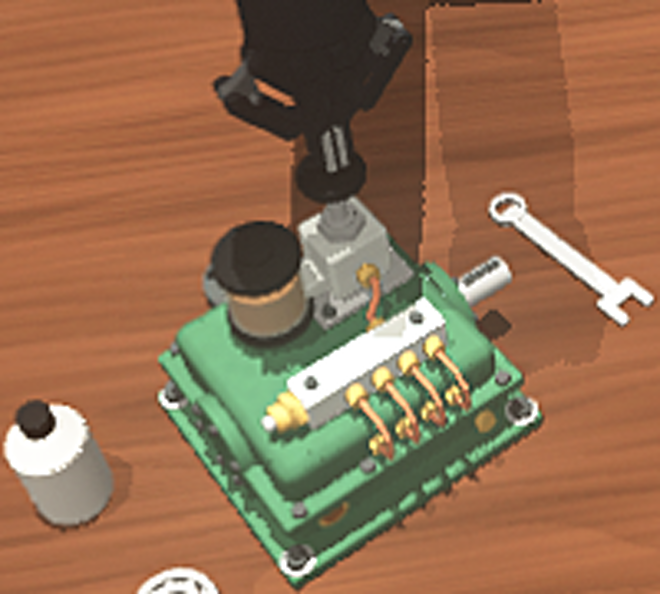

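The pin tip, at about (266,424), has crept out a little. Contact force reached 38 N, so I'll make the strokes slightly shallower; they still reach the stop at TCP 0.2058.

```bash

python3 -m handwheel '[[0,0,0,0.008,0,0,1],[0,0,0,0.015,0,0,1],[0,0,0,0.022,0,0,1],[0,0,0,0.029,0,0,1],[0,0,0,0.036,0,0,1],[0,0,0,0.038,0,0,1],[0,0,0,0.038,0,0,1],[0,0,0,0.038,0,0,1]]'; python3 -m handwheel '[[0,0,0,-0.02,0,0,1],[0,0,0,-0.038,0,0,1],[0,0,0,-0.038,0,0,1],[0,0,0,-0.038,0,0,1],[0,0,0,-0.038,0,0,1],[0,0,0,-0.038,0,0,1]]'
python3 - <<'E'
from h import *
c=bot.camera('scene');save(c,'s5.png')
a=c['frame'][130:310,150:350,::-1];cv2.imwrite('pics/s5z.png',cv2.resize(a,None,fx=3.3,fy=3.3,interpolation=2))
E
```

```text
time: 10.5
ee_pos: [0.5594, -0.0602, 0.2059]
tcp_rot: [153.5, 89.7, -6.7]
wrist_force: [-6.4, -0.1, 25.4]
opening: -0.0005
time: 11.25
ee_pos: [0.5591, -0.0601, 0.2396]
tcp_rot: [-26.9, 89.9, 172.9]
wrist_force: [0.0, 0.7, 0.1]
opening: -0.0002
```

View pics/s5z.png

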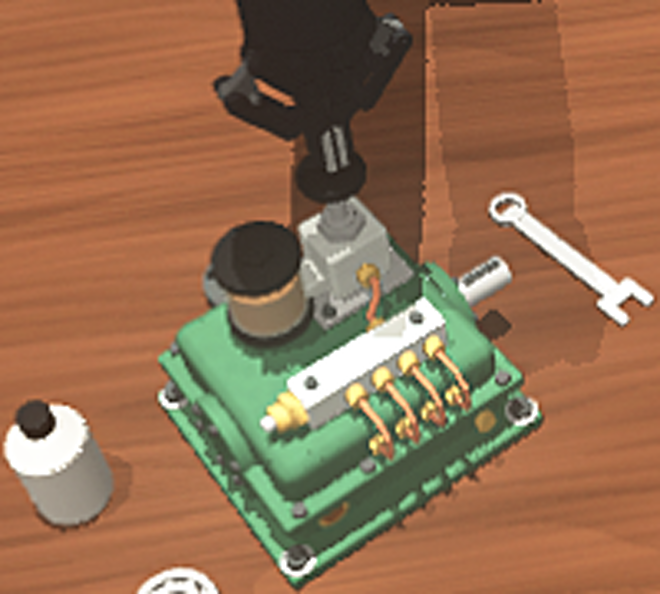

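The pin tip is at about (264,425), still creeping out after four strokes. I'll carry on.

```bash

python3 -m handwheel '[[0,0,0,0.008,0,0,1],[0,0,0,0.015,0,0,1],[0,0,0,0.022,0,0,1],[0,0,0,0.029,0,0,1],[0,0,0,0.036,0,0,1],[0,0,0,0.038,0,0,1],[0,0,0,0.038,0,0,1],[0,0,0,0.038,0,0,1]]'; python3 -m handwheel '[[0,0,0,-0.02,0,0,1],[0,0,0,-0.038,0,0,1],[0,0,0,-0.038,0,0,1],[0,0,0,-0.038,0,0,1],[0,0,0,-0.038,0,0,1],[0,0,0,-0.038,0,0,1]]'
python3 - <<'E'
from h import *
c=bot.camera('scene');save(c,'s6.png')
a=c['frame'][130:310,150:350,::-1];cv2.imwrite('pics/s6z.png',cv2.resize(a,None,fx=3.3,fy=3.3,interpolation=2))
E
```

```text
time: 12.3
ee_pos: [0.5594, -0.0602, 0.2059]
tcp_rot: [153.1, 89.7, -7.1]
wrist_force: [-6.2, 2.1, 24.7]
opening: 0.0004
time: 13.05
ee_pos: [0.559, -0.0601, 0.2396]
tcp_rot: [-27.4, 89.9, 172.3]
wrist_force: [0.6, 0.5, -0.9]
opening: -0.0002
```

View pics/s6z.png

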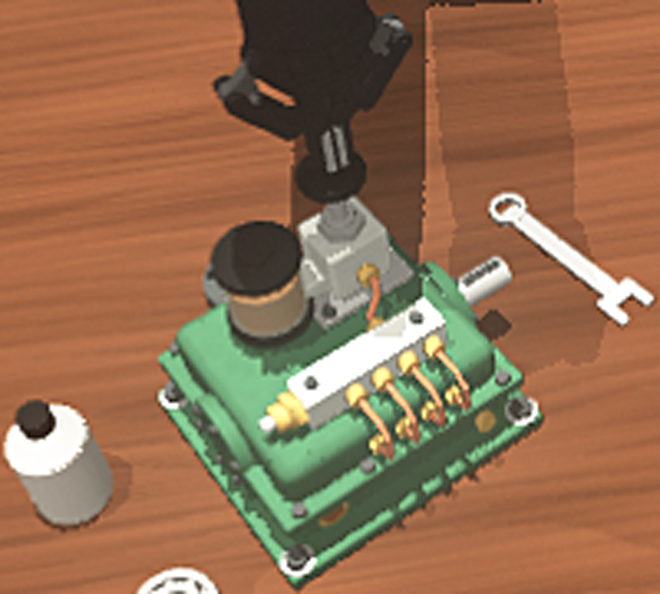

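The pin tip is at about (263,425). It has not popped after five strokes.

```bash

python3 -m handwheel '[[0,0,0,0.008,0,0,1],[0,0,0,0.015,0,0,1],[0,0,0,0.022,0,0,1],[0,0,0,0.029,0,0,1],[0,0,0,0.036,0,0,1],[0,0,0,0.038,0,0,1],[0,0,0,0.038,0,0,1],[0,0,0,0.038,0,0,1]]'; python3 -m handwheel '[[0,0,0,-0.02,0,0,1],[0,0,0,-0.038,0,0,1],[0,0,0,-0.038,0,0,1],[0,0,0,-0.038,0,0,1],[0,0,0,-0.038,0,0,1],[0,0,0,-0.038,0,0,1]]'
python3 - <<'E'
from h import *
c=bot.camera('scene');save(c,'s7.png')
a=c['frame'][130:310,150:350,::-1];cv2.imwrite('pics/s7z.png',cv2.resize(a,None,fx=3.3,fy=3.3,interpolation=2))
E
```

```text
time: 14.1
ee_pos: [0.5594, -0.0602, 0.2059]
tcp_rot: [153.6, 89.7, -6.6]
wrist_force: [-7.7, 0.9, 25.1]
opening: -0.0001
time: 14.85
ee_pos: [0.559, -0.0601, 0.2396]
tcp_rot: [-26.2, 89.9, 173.5]
wrist_force: [0.8, 0.4, -0.0]
opening: -0.0001
```

View pics/s7z.png

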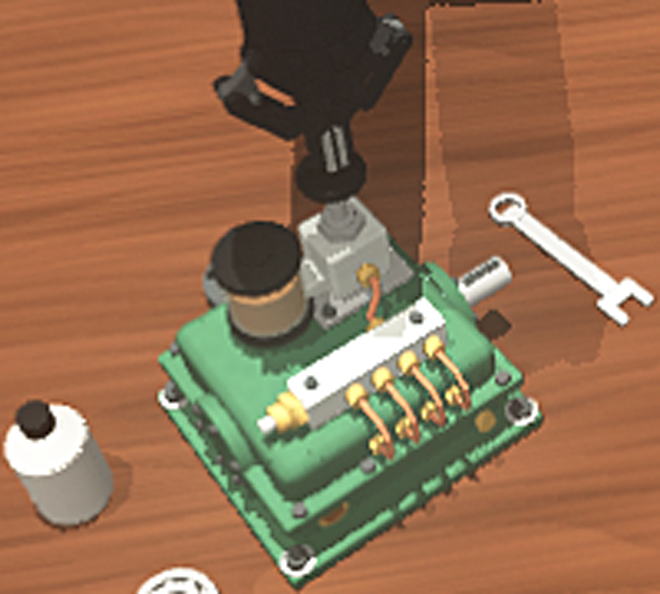

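The pin tip is at about (261,427), still creeping after six strokes.

```bash

python3 -m handwheel '[[0,0,0,0.008,0,0,1],[0,0,0,0.015,0,0,1],[0,0,0,0.022,0,0,1],[0,0,0,0.029,0,0,1],[0,0,0,0.036,0,0,1],[0,0,0,0.038,0,0,1],[0,0,0,0.038,0,0,1],[0,0,0,0.038,0,0,1]]'; python3 -m handwheel '[[0,0,0,-0.02,0,0,1],[0,0,0,-0.038,0,0,1],[0,0,0,-0.038,0,0,1],[0,0,0,-0.038,0,0,1],[0,0,0,-0.038,0,0,1],[0,0,0,-0.038,0,0,1]]'
python3 - <<'E'
from h import *
c=bot.camera('scene');save(c,'s8.png')
a=c['frame'][130:310,150:350,::-1];cv2.imwrite('pics/s8z.png',cv2.resize(a,None,fx=3.3,fy=3.3,interpolation=2))
E
```

```text
time: 15.9
ee_pos: [0.5594, -0.0601, 0.2059]
tcp_rot: [153.7, 89.7, -6.6]
wrist_force: [-7.2, 1.2, 25.1]
opening: -0.0001
time: 16.65
ee_pos: [0.559, -0.0601, 0.2396]
tcp_rot: [-26.4, 89.9, 173.3]
wrist_force: [0.2, -0.6, 1.2]
opening: -0.0
```

View pics/s8z.png

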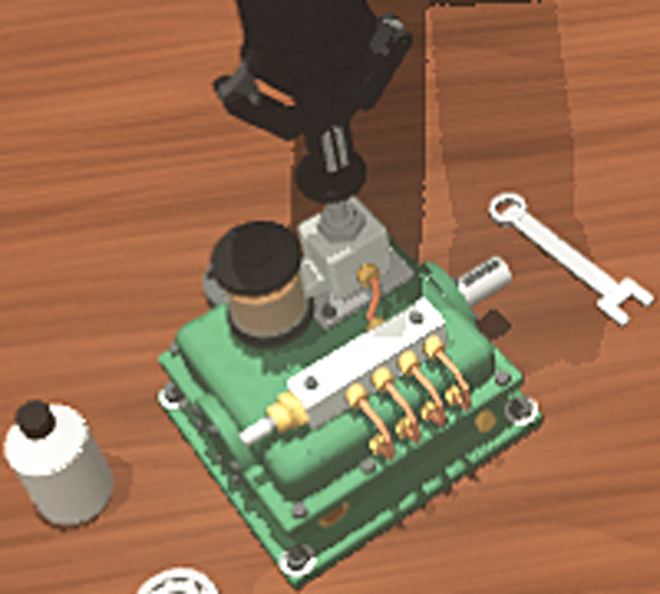

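The pin has popped: its tip is at about (245,438), with a dark ring by the sleeve near (270,425). I'll raise the tool straight up and check.

```bash

python3 -m handwheel '[[0,0,0,-0.04,0,0,1],[0,0,0,-0.08,0,0,1],[0,0,0,-0.08,0,0,1],[0,0,0,-0.08,0,0,1],[0,0,0,-0.08,0,0,1]]'
python3 - <<'E'
from h import *
o=bot.get_obs();R=toolR(o);c=bot.camera('wrist');save(c,'w9.png');M=np.array(c['tool_from_camera'])
P={}
for n,z in dict(plunger_top=.212,pin_tip=.116,indicator_mouth=.116).items():
    for r in bot.tip_of(n,c)[:1]:
        u,v=r['centre'][0]*640,r['centre'][1]*400
        d=R@M[:3,:3]@und(c,u,v);p=R@M[:3,3]+o['ee_pos'];P[n]=p+d*(z-p[2])/d[2];print(n,r['conf'],round(u),round(v),P[n].round(4))
if 'pin_tip' in P: print(np.linalg.norm(P['pin_tip']-P['indicator_mouth']))
print(o['time'],o['wrist_force'])
a=c['frame'][30:230,220:460,::-1];cv2.imwrite('pics/w9z.png',cv2.resize(a,None,fx=3,fy=3,interpolation=2))
c=bot.camera('scene');save(c,'s9.png')
E
```

```text
time: 17.32
ee_pos: [0.559, -0.0601, 0.319]
tcp_rot: [-25.9, 89.9, 173.9]
wrist_force: [-0.1, 0.0, -0.0]
opening: 0.0
plunger_top 0.66 323 210 [ 0.5557 -0.064   0.212 ]
pin_tip 0.71 436 86 [ 0.6959 -0.142   0.116 ]
indicator_mouth 0.6 418 88 [ 0.6871 -0.1246  0.116 ]
0.019430918206849924
17.325 [-0.07528682  0.03178902 -0.02000532]
```

View pics/w9z.png

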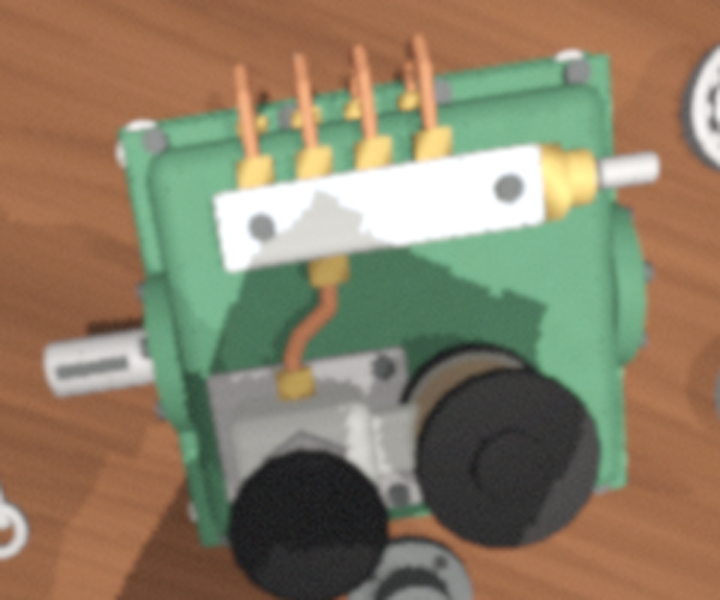

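View pics/s9.png

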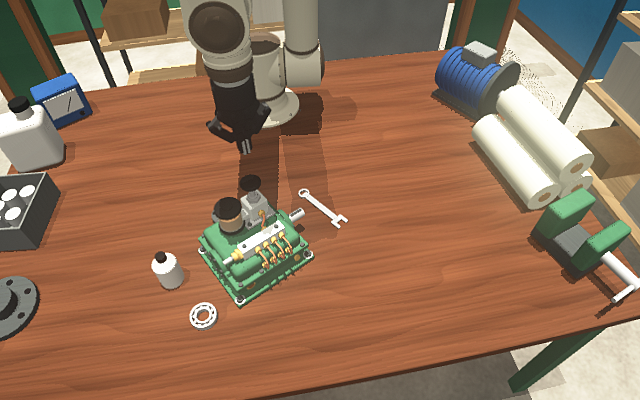

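```bash
python3 -c "
from workcell import bot
print(bot.job_done())"
```

```text
the job is handed in; nothing more can be done
None
```

I pressed the knob with the shut fingertips for seven strokes, each down to the rigid stop and then lifted clear so the plunger could spring back up. The indicator pin crept out and popped on the seventh stroke. I then raised the tool straight up and handed the job in at about 17.5 s.

**Pin:**
- Scaled by eye against the 112 mm manifold in the last wrist picture, the pin stands out roughly 22 mm (23 mm is fully out). The dark ring shows faintly at the sleeve.
- The network's own points gave only 19.4 mm. I put that down to its usual error, as it placed the sleeve mouth a little too far out.

**Plunger and force:**
- The knob shows fully up, and the wrist force is about zero with the tool clear.
- The highest force I read was about 38 N on the fingertips at the stop, on the third stroke. I eased the later strokes to about 25 N, and they still bottomed out.

**Loose parts:** The bearing, bottle and spanner look unmoved in the last scene picture. The coupling hub shows only partly in the last pictures, so I didn't check it.

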